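# Release the ratchet clamp and unload the gear casting

### The arm

A 6-joint arm with a two-finger parallel gripper is mounted at the origin on the work surface. World frame = base frame: x ahead of the robot, y to its left, z up, the work surface at z = 0. Lengths are in m, angles in rad, forces in N, time in s.
With the tool pointing down it reaches from about 0.3 to 0.775 m from the base axis. Payload 14.6 kg.
Tool frame: the origin (TCP) lies at the centre of the arm's flange, where the gripper is bolted on; the fingertips stand 199 mm ahead of it and the grasp point (between the pads) lies ctrl.tcp_to_grasp ahead of it (ctrl.tcp_to_grasp is the distance from the TCP to the grasp point, in m); z points along the fingers, y is the line along which they close (so a half turn about z gives the same grasp; the last joint's range is limited). The gripper opens to 94 mm and grips with 3 to 60 N. Pads are 16 mm wide; open, the fingers measure 119 mm over their backs; the gripper's body (75 mm by 177 mm) begins 78 mm behind the grasp point.
Start: joints at [-1.17, 0.3, 1.521, -0, 1.321, -0.067], TCP at [0.248, -0.491, 0.405] pointing down, gripper open.
Joint ranges: [-3.03, 3.03], [-0.79, 2.21], [0.23, 2.52], [-1.04, 4.18], [0, 3.07], [-2.55, 2.55]. Speed limits (rad/s): [2.22, 2.22, 2.57, 3.14, 3.14, 3.14].

### API

Orientations are given as [roll, pitch, yaw] about the fixed x, y, z axes, in that order (R = Rz(yaw) Ry(pitch) Rx(roll)).
In Python, from station import ctrl gives the robot as it stands. The module is installed in compiled form; this text tells all that it offers.
- The arm moves only by the shell command python3 -m jog 'ROWS' [OPENING] [FORCE]. ROWS is JSON, a list of rows, each a list of 6 numbers: the shift along the tool's x, y, z in cm, then the turn, a rotation vector about the tool's x, y, z in rad. In form: [[tx, ty, tz, ax, ay, az], ...]. A call has 1 to 8 rows; each row is the pose to reach, as a shift and turn from the pose commanded when the call began, along the tool's axes at that moment; what a row does not reach only later rows make up. A row lasts 1/10 s, in which the tool goes at most 50 mm and 8.59 degrees, less where a joint would pass 70% of its speed; a pose out of reach is approached as far as the arm can. A call with a gripper value outside its range is refused whole. OPENING is the opening in per cent of the stroke, from 0 (shut) to 100 (fully open), set as the call begins (- or left out, the last holds). The fingers move at their own pace and stop on an object; FORCE is the grip in N (left out, the last holds). Time passes only in rows, so rows that repeat a pose let the fingers close. It gives the time, the measured TCP pose, the force, the opening and the grip force at its end, in the units of the state.
- ctrl.get_obs(): the state, without advancing time (a new reading comes with each control period).
- ctrl.camera(name): name is "scene" or "top" or "wrist"; returns a dict with "img" (400x640x3 uint8, blue, green, red), "intrinsics" (3x3 intrinsics, pixels), "R" (3x3) and "t" (3): a world point X has camera coordinates R X + t. Camera axes: x right, y down, z forward; pixel columns grow to the right and rows downward; lengths in m; the calibration is good to about 2 mm. A picture is of the moment at which its call begins. There is no depth.
- ctrl.hand_in(): hands the job in; it is judged then, once.
The state is a dict: "time_s": time; "qpos": joint angles; "joint_vel": joint speeds; "tau": joint torques, N m; "ee_pos": TCP position; "eef_rot": TCP orientation; "force": force on the tool from outside, world axes, zero at the start; "moment": the same for the moment, N m; "grip_width": finger opening in m; "grip_force": force on a finger pad.
Only numpy, scipy, OpenCV 4.12 (cv2) and the standard library are available. Lean on these libraries where they do the work, as an engineer would, in place of code of your own. Each camera call takes 0.05 s, during which the arm holds its last target. There are 200 camera calls.

### The job

The gear casting is held in the ratchet bar clamp. Throw the pawl's handle right over so the pawl stays up off the teeth, slide the clamp bar fully back, then lift the casting out and set it down, not drop it, standing on its flat base in the steel tray. Leave the pawl up and the bar back, and do not disturb the hammer, the tin and the wrench.

Things in the scene. Friction and masses are not known exactly. Their poses are not given: they have to be found in the camera images.
- clamp: Green steel bar clamp, fixed. Origin: centre line, on the bench. x ('along') runs from fixed jaw to the bar's tail; y across; z up. Heights are above the bench. Base plate along -160..+140, 110 mm wide, 12 mm thick. Fixed jaw along -150..-115, 90 mm wide, top at 62. Guide block along +75..+125, 56 mm wide, top at 72. Pawl's hinge pin: across, at along +85, height 52.
- bar (a joint): Sliding bar with the moving jaw, m: 0 = clamped on the casting, 0.05 = fully back (+ along) at its stop. About 3 N friction, stays put. While the pawl is down its teeth block it after about 1 mm. At 0 the moving jaw covers along -24..+6, 80 mm wide, top at 67; its 60 mm wide lip overhangs the casting's end by 9 mm, so the casting cannot be lifted before the bar is back.
- push_plate (a point): Upright push plate on the moving jaw: 50 mm wide across, 10 mm thick, from height 67 to 107 mm. Point: mid-width on its face towards the casting (along -5 mm at bar 0), height 92; moves with the bar. Push it towards + along.
- pawl (a joint): Steel pawl, rad: 0 = down in the teeth, 1.45 = thrown over at its stop. One piece with its handle: pushing the handle towards + along turns it about the hinge pin and raises its nose. No spring: by its weight it falls shut below about 0.45 rad, and beyond about 0.6 rad falls fully open and stays. About 1 N at the handle moves it.
- pawl_handle (a point): Middle of the pawl's handle: round cross bar 14 mm thick, 90 mm long across, on two 6 mm legs (36 mm either side), 86 mm from the hinge pin. At pawl 0 it stands at along +70, height 137 mm; at 1.45 it lies at along about +168, height about 77 mm. Its axes turn with the pawl.
- casting: Bare aluminium gear casting, 0.35 to 0.65 kg: block 90 (its x) x 50 (its y) x 45 mm high with a round boss, 44 mm in diameter, on its top; 67 mm high in all. Origin: centre of its underside. Clamped, it lies on the base plate (12 mm up), x along the clamp's x, at along -70, up to 12 mm off centre across. Free on both y sides for a grip across the 50 mm from above.
- tray: Plain steel tray without lid, fixed, 200 mm (its x) x 180 mm (its y) outside, rim 25 mm high, walls and floor 5 mm thick. Origin: centre of its underside.
- hammer: Bystander: hammer lying beyond the clamp and tray. Leave it.
- tin: Bystander: tin 72 mm in diameter, 85 mm high. Leave it.
- wrench: Bystander: open wrench lying on the bench. Leave it.
Not all that is in view belongs to the job. What is shaped like the casting but yellow is not meant.

How it is judged:
On the way, in this order (a step that is already met when the one before it is completed fails the run):
1. the pawl is thrown over (past 1.2 rad) while the bar is still forward (value of joint pawl above 1.2 rad and value of joint bar below 0.02 m), for 0.2 s.
2. the bar is slid back at least 43 of its 50 mm, the pawl still up, the casting still in the clamp (value of joint bar above 0.043 m and value of joint pawl above 1.2 rad and distance of casting from where it was at the start of the episode below 0.04 m), for 0.2 s.
At the end, for the whole second after the job is handed in: The casting stands upright (within 0.12 rad) and at rest on the tray's floor (origin less than 10 mm above the tray's underside, within 75 mm in x and 65 mm in y of its centre), the bar is at least 43 mm back and the pawl past 1.2 rad (value of joint pawl above 1.2 rad and value of joint bar above 0.043 m and x of casting in the frame of tray between -0.075 and 0.075 m and y of casting in the frame of tray between -0.065 and 0.065 m and z of casting in the frame of tray below 0.01 m and angle between casting's own z axis and vertical below 0.12 rad and linear speed of casting below 0.02 m/s); the robot touches nothing.
It fails at once if the casting is let go (dropped) with its base more than 50 mm above the bench (height (world z) of casting above 0.05 m and contact force between the fingers and casting below 0.05 N).
It fails at once if the hammer, the tin or the wrench is moved more than 30 mm (distance of any of hammer, tin, wrench from where it was at the start of the episode above 0.03 m).
It also fails if it takes over 61 s, if anything falls off the work surface, if the arm or the gripper's body presses on something with over 40 N, if the wrist force passes 120 N, or if a joint passes its speed limit or range.

## Working session

There is one attempt and no reset: what is moved stays moved. The work goes in short steps, Python scripts to look and compute and a shell command to move; the robot and the scene stay as the last step left them, time stands still between calls to the robot, and variables do not carry over. Pictures are saved under pics/ and viewed, at most 10 in all, crops included, and the job is handed in when it is done.

```bash
mkdir -p pics
python3 - <<'E'
from station import ctrl
import cv2
for n in("top","scene"):
    c=ctrl.camera(n); cv2.imwrite(f"pics/{n}0.png",c["img"])
    print(n,c["intrinsics"],c["R"],c["t"])
o=ctrl.get_obs();print(ctrl.tcp_to_grasp,o)
E
```

```text
top [[367.96290078   0.         317.55927219]
 [  0.         367.96290078 205.34391276]
 [  0.           0.           1.        ]] [[ 0.0147721  -0.99986531  0.0071518 ]
 [-0.99314743 -0.01550139 -0.11583562]
 [ 0.11593088 -0.00539166 -0.99324265]] [-0.07347387  0.60993588  0.94045976]
scene [[461.8633837    0.         317.13008564]
 [  0.         461.8633837  200.02671407]
 [  0.           0.           1.        ]] [[ 0.17044398  0.9852785   0.01323332]
 [ 0.83621177 -0.13752652 -0.5308826 ]
 [-0.52124728  0.1015516  -0.84734205]] [-0.01634732 -0.43703766  1.63866441]
0.1804 {'time_s': 0.1, 'qpos': array([-1.16957597e+00,  3.00386637e-01,  1.52148033e+00,  2.81105941e-05,
        1.32069440e+00, -6.66005019e-02]), 'joint_vel': array([ 1.40715385e-03,  2.53715209e-04, -1.01477005e-03,  1.39357013e-03,
        7.62736967e-05, -5.59552432e-04]), 'tau': array([ 1.56688275e-03, -5.32643330e+01, -3.53283870e+01,  7.10465619e-02,
        2.35170673e-02, -4.24592577e-05]), 'ee_pos': array([ 0.24800729, -0.49088146,  0.40417519]), 'eef_rot': array([-3.14062790e+00, -9.16381260e-05,  4.67813845e-01]), 'force': array([ 0.51260998, -0.10232822, -0.31836867]), 'moment': array([0.00277212, 0.01321145, 0.03471601]), 'grip_force': 0.0, 'grip_width': 0.09407722474832034}
```

View pics/top0.png

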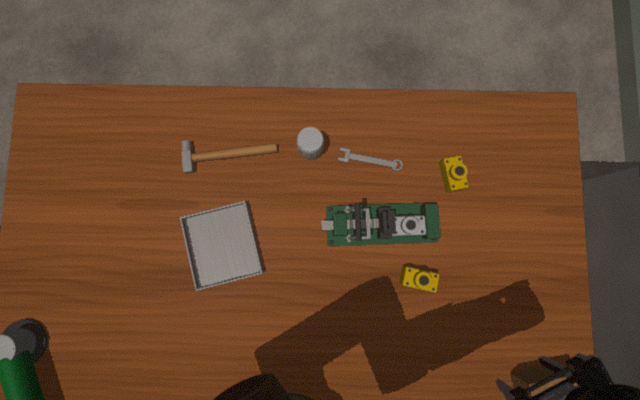

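View pics/scene0.png

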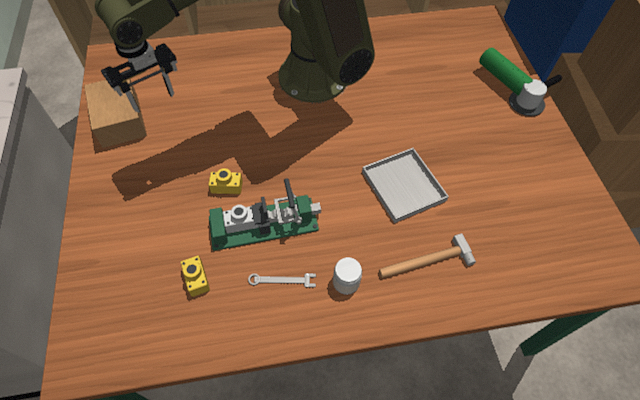

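The top view shows the clamp around (382,224), with the fixed jaw on the right (432,222) and the tail on the left (325,225). The tray is at (222,245), the tin at (310,142), the wrench at (370,160), the hammer at (230,153), and there are two yellow decoys. I'll zoom in to get the corners.

Run:
```python
import cv2
i=cv2.imread("pics/top0.png")
a=cv2.resize(i[190:260,315:448],None,fx=6,fy=6,interpolation=cv2.INTER_CUBIC)
b=cv2.resize(i[195:295,175:270],None,fx=1.7,fy=1.7,interpolation=cv2.INTER_CUBIC)
import numpy as np
o=np.zeros((a.shape[0]+b.shape[0],a.shape[1],3),np.uint8);o[:a.shape[0]]=a;o[a.shape[0]:,:b.shape[1]]=b
print(a.shape,o.shape)
cv2.imwrite("pics/crop0.png",cv2.convertScaleAbs(o,alpha=1.8))
```

```text
(420, 798, 3) (590, 798, 3)
```

View pics/crop0.png

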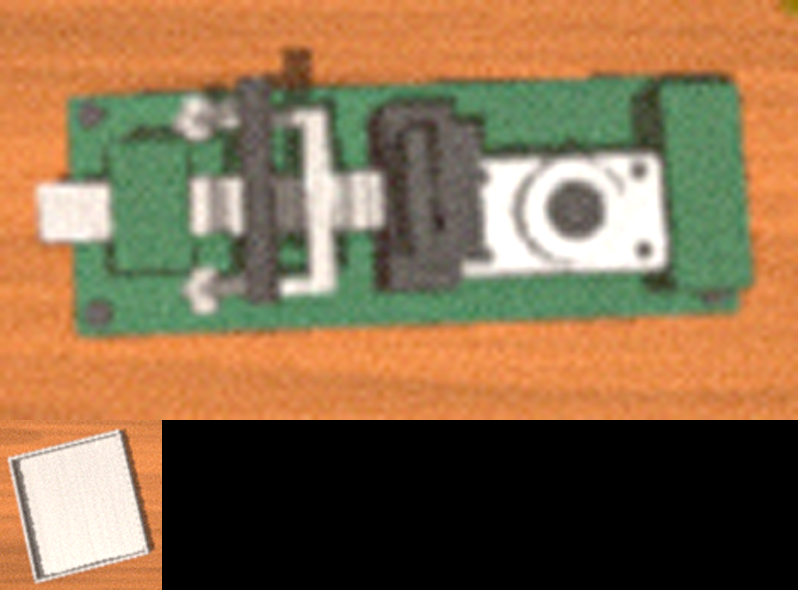

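The crop shows the base plate's corners, the handle bar (258,190), the boss (577,210) and the tray corners clearly. Next I'll convert them to positions.

```bash
cat > h.py <<'E'
import numpy as np
from station import ctrl
def ray(c,u,v,z):
    d=np.linalg.solve(c["intrinsics"],[u,v,1]); R=c["R"]; C=-R.T@c["t"]; d=R.T@d
    return C+d*(z-C[2])/d[2]
def proj(c,X):
    p=c["intrinsics"]@(c["R"]@np.asarray(X)+c["t"]); return p[:2]/p[2]
def state():
    o=ctrl.get_obs(); print(o["time_s"],o["ee_pos"].round(4),o["eef_rot"].round(3),o["force"].round(1),o["grip_width"].round(4),o["grip_force"])
E
python3 - <<'E'
from h import *
c=ctrl.camera("top")
f=lambda x,y,z:ray(c,315-.4+x/6,190-.4+y/6,z)
P={k:f(*v) for k,v in dict(tT=(70,97,.012),tB=(78,335,.012),fB=(740,313,.012),fT=(735,78,.012),jT=(738,84,.062),jB=(752,287,.062),boss=(577,210,.079),hT=(255,80,.144),hB=(262,300,.144),plT=(420,120,.107),plB=(428,270,.107)).items()}
for k,v in P.items():print(k,v.round(4))
g=lambda x,y:ray(c,175-.2+x/1.7,195-.2+(y-420)/1.7,.025)
T=[g(*p) for p in((120,431),(148,550),(37,580),(10,458))]
print(np.round(T,4),np.mean(T,0),[np.linalg.norm(T[i]-T[i-1]).round(3) for i in range(4)])
tail=(P['tT']+P['tB'])/2;far=(P['fT']+P['fB'])/2
a=(tail-far);print("len",np.linalg.norm(a),np.linalg.norm(P['tT']-P['tB']));a/=np.linalg.norm(a)
yaw=np.arctan2(a[1],a[0]);o=(tail+far)/2+a*.01
print("yaw",yaw,"origin",o); b=np.array([-a[1],a[0],0])
for k,v in P.items():print(k,((v-o)@a).round(4),((v-o)@b).round(4))
for al,z in((70,.137),(168,.077),(-5,.092),(-70,.05)):print(al,(o+a*al/1000)[:2].round(4))
for k,i in dict(tin=((310,142),.085)).items():print(k,ray(c,*i[0],i[1]))
E
```

```text
tT [ 0.613 -0.088  0.012]
tB [ 0.5058 -0.0929  0.012 ]
fB [ 0.5201 -0.3899  0.012 ]
fT [ 0.6264 -0.3901  0.012 ]
jT [ 0.6173 -0.3747  0.062 ]
jB [ 0.5301 -0.3787  0.062 ]
boss [ 0.5607 -0.2999  0.079 ]
hT [ 0.6055 -0.1568  0.144 ]
hB [ 0.5194 -0.1598  0.144 ]
plT [ 0.5947 -0.2287  0.107 ]
plB [ 0.5334 -0.2316  0.107 ]
[[0.6202 0.1294 0.025 ]
 [0.4358 0.0793 0.025 ]
 [0.388  0.2479 0.025 ]
 [0.5749 0.3    0.025 ]] [0.5047041  0.18917586 0.025     ] [np.float64(0.177), np.float64(0.191), np.float64(0.175), np.float64(0.194)]
len 0.29989692364195314 0.10722802045534989
yaw 1.6168746875158202 origin [ 0.56584911 -0.23024503  0.012     ]
tT 0.1399 -0.0536
tB 0.14 0.0536
fB -0.1574 0.0531
fT -0.1625 -0.0531
jT -0.1467 -0.0447
jB -0.1466 0.0426
boss -0.0693 0.0084
hT 0.0715 -0.043
hB 0.0725 0.0432
plT 0.0002 -0.0289
plB 0.0001 0.0324
70 [ 0.5626 -0.1603]
168 [ 0.5581 -0.0624]
-5 [ 0.5661 -0.2352]
-70 [ 0.5691 -0.3002]
tin [ 0.7687558  -0.04209394  0.085     ]
```

The measurements agree with the given sizes: plate 300×107 mm, boss at along −69 mm and across +8 mm, handle at +72 mm. The along axis is roughly world +y, at yaw 1.617. I'll move above the clamp with the fingers shut and the tool yaw matched to it.

```bash
python3 -m jog '[[4,-1.2,0,0,0,-0.14],[8.5,-2.6,0,0,0,-0.28],[13,-3.9,0,0,0,-0.42],[17.5,-5.3,0,0,0,-0.57],[22,-6.6,0,0,0,-0.72],[26.5,-8,0,0,0,-0.86],[31,-9.3,0,0,0,-1.0],[35.5,-10.7,0,0,0,-1.149]]' 0 30
python3 -m jog '[[0,0,0,0,0,0],[0,0,0,0,0,0]]'
python3 - <<'E'
from h import *
state()
o=ctrl.get_obs();a=np.array([-.0461,.9989]);b=np.array([-.9989,-.0461])
d=o["ee_pos"][:2]-[.56585,-.23025];print("along",d@a,"across",d@b)
E
```

```text
time_s: 0.95
ee_pos: [0.5178, -0.2337, 0.4045]
eef_rot: [-3.141, -0.0, 1.623]
force: [0.3, -0.3, -0.3]
grip_width: 0.0333
grip_force: 0.0
time_s: 1.15
ee_pos: [0.517, -0.2347, 0.4042]
eef_rot: [-3.141, -0.0, 1.618]
force: [0.0, -0.0, -1.0]
grip_width: 0.0175
grip_force: 0.0Traceback (most recent call last):
  File "<stdin>", line 2, in <module>
  File "h.py", line 9, in state
    o=ctrl.get_obs(); print(o["time_s"],o["ee_pos"].round(4),o["eef_rot"].round(3),o["force"].round(1),o["grip_width"].round(4),o["grip_force"])
                                                                                                       ^^^^^^^^^^^^^^^^^^^^^
AttributeError: 'float' object has no attribute 'round'
```

```bash
python3 -m jog '[[2,2.5,0,0,0,0],[4.2,4.9,0,0,0,0],[4.2,4.9,3,0,0,0],[4.2,4.9,6,0,0,0],[4.2,4.9,8.8,0,0,0],[4.2,4.9,8.8,0,0,0],[4.2,4.9,8.8,0,0,0]]'
python3 -m jog '[[1,0,0,0,0,0],[2,0,0,0,0,0],[3,0,0,0,0,0],[4,0,0,0,0,0],[5,0,0,0,0,0],[6,0,0,0,0,0],[7,0,0,0,0,0],[8,0,0,0,0,0]]'
python3 - <<'E'
from h import *
import cv2
c=ctrl.camera("scene"); cv2.imwrite("pics/s1.png",cv2.resize(c["img"][140:260,190:350],None,fx=4,fy=4,interpolation=cv2.INTER_CUBIC))
E
```

```text
time_s: 1.85
ee_pos: [0.5633, -0.1921, 0.3175]
eef_rot: [3.142, 0.0, 1.615]
force: [-0.4, -1.1, 1.0]
grip_width: 0.0001
grip_force: 0.0
time_s: 2.65
ee_pos: [0.5599, -0.1103, 0.3166]
eef_rot: [-3.141, -0.0, 1.617]
force: [-0.2, 0.7, -0.2]
grip_width: 0.0009
grip_force: 0.0
```

View pics/s1.png

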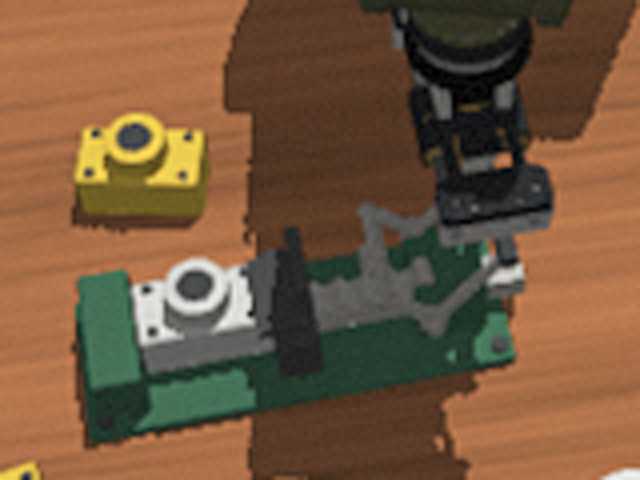

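The handle has gone over to the tail side, with its legs leaning right at about (440,310). Next I'll rise and move over to the casting side of the push plate, then check again before pushing.

```bash
python3 -m jog '[[0,0,-3,0,0,0],[-2,0,-4,0,0,0],[-6,0,-4,0,0,0],[-10,0,-4,0,0,0],[-14.5,0,-4,0,0,0],[-14.5,0,-4,0,0,0],[-14.5,0,0,0,0,0],[-14.5,0,0,0,0,0]]'
python3 - <<'E'
from h import *
import cv2
o=ctrl.get_obs();a=np.array([-.0461,.9989]);b=np.array([-.9989,-.0461])
d=o["ee_pos"][:2]-[.56585,-.23025];print("along",d@a,"across",d@b)
c=ctrl.camera("scene")
for al,z in((.168,.077),(.07,.137),(.135,.122)):
    for w in(.045,-.045): print(al,((proj(c,np.r_[np.array([.56585,-.23025])+a*al+b*w,z])-[190,140])*4).round())
cv2.imwrite("pics/s2.png",cv2.resize(c["img"][140:260,190:350],None,fx=4,fy=4,interpolation=cv2.INTER_CUBIC))
E
```

```text
time_s: 3.5
ee_pos: [0.566, -0.2555, 0.3122]
eef_rot: [-3.135, -0.004, 1.617]
force: [-0.1, 0.5, 0.1]
grip_width: 0.0007
grip_force: 0.0
along -0.025230240463646556 across 0.001058309444844368
0.168 [521. 183.]
0.168 [550. 291.]
0.07 [380. 159.]
0.07 [405. 271.]
0.135 [475. 155.]
0.135 [503. 265.]
```

View pics/s2.png

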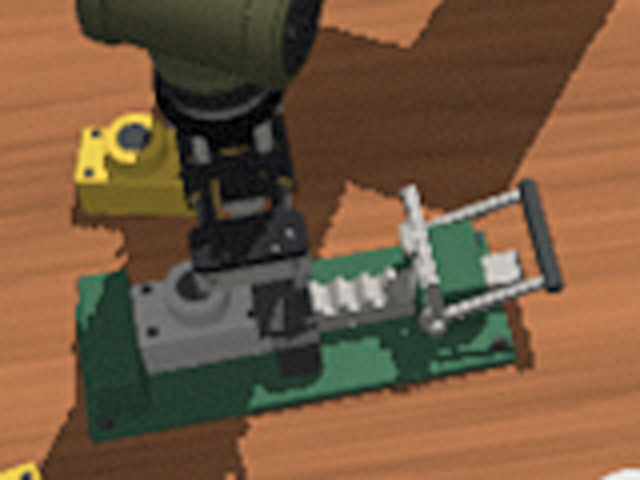

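The handle lies at (527,183)–(553,288), which matches the prediction for 1.45 rad, so the pawl is fully over. I'll lower and push the plate.

```bash
python3 -m jog '[[0,0,1.5,0,0,0],[0,0,2.8,0,0,0],[0,0,2.8,0,0,0],[0.5,0,2.8,0,0,0],[1.0,0,2.8,0,0,0],[1.5,0,2.8,0,0,0],[2,0,2.8,0,0,0],[2.5,0,2.8,0,0,0]]'
python3 -m jog '[[0.5,0,0,0,0,0],[1.0,0,0,0,0,0],[1.5,0,0,0,0,0],[2,0,0,0,0,0],[2.5,0,0,0,0,0],[3,0,0,0,0,0],[3.4,0,0,0,0,0],[3.4,0,0,0,0,0]]'
```

```text
time_s: 4.35
ee_pos: [0.5655, -0.2308, 0.2892]
eef_rot: [3.141, 0.001, 1.617]
force: [-0.5, -2.8, 2.2]
grip_width: 0.0004
grip_force: 1.7
time_s: 5.15
ee_pos: [0.5639, -0.1964, 0.2885]
eef_rot: [-3.141, -0.001, 1.617]
force: [-0.5, 0.2, -0.1]
grip_width: 0.0008
grip_force: 0.0
```

```bash
python3 -m jog '[[0.1,0,0,0,0,0],[0.2,0,0,0,0,0],[0.3,0,0,0,0,0]]'
python3 -m jog '[[0.1,0,0,0,0,0],[0.2,0,0,0,0,0]]'
```

```text
time_s: 5.45
ee_pos: [0.5637, -0.1942, 0.2884]
eef_rot: [-3.141, 0.0, 1.617]
force: [-0.5, -3.1, -1.4]
grip_width: 0.0006
grip_force: 1.5
time_s: 5.65
ee_pos: [0.5636, -0.1925, 0.2884]
eef_rot: [-3.141, 0.001, 1.617]
force: [0.8, -12.2, -5.6]
grip_width: 0.0004
grip_force: 5.9
```

The force rise shows the bar is at its stop. Next: back off, rise, open, and go over the casting.

```bash
python3 -m jog '[[-1,0,0,0,0,0],[-2,0,-2,0,0,0],[-5,-0.4,-4,0,0,0],[-8,-0.8,-4,0,0,0],[-10.7,-0.8,-4,0,0,0],[-10.7,-0.8,-4,0,0,0],[-10.7,-0.8,-4,0,0,0],[-10.7,-0.8,-4,0,0,0]]' 100 40
python3 - <<'E'
from h import *
import cv2
o=ctrl.get_obs();a=np.array([-.0461,.9989]);b=np.array([-.9989,-.0461])
O=np.array([.56585,-.23025])
d=o["ee_pos"][:2]-O;print("along",d@a,"across",d@b,o["ee_pos"])
c=ctrl.camera("wrist");print("tcp axis at z.079",proj(c,np.r_[o["ee_pos"][:2],.079]), "at z.057",proj(c,np.r_[o["ee_pos"][:2],.057]))
cv2.imwrite("pics/w1.png",c["img"])
E
```

```text
time_s: 6.45
ee_pos: [0.5607, -0.2987, 0.3285]
eef_rot: [-3.141, -0.001, 1.617]
force: [-0.4, -0.9, 0.2]
grip_width: 0.0616
grip_force: 0.0
along -0.06812169098103656 across 0.00827522469167999 [ 0.56072391 -0.29868328  0.32851031]
tcp axis at z.079 [315.98232096 219.6989826 ] at z.057 [316.19027572 211.07245643]
```

View pics/w1.png

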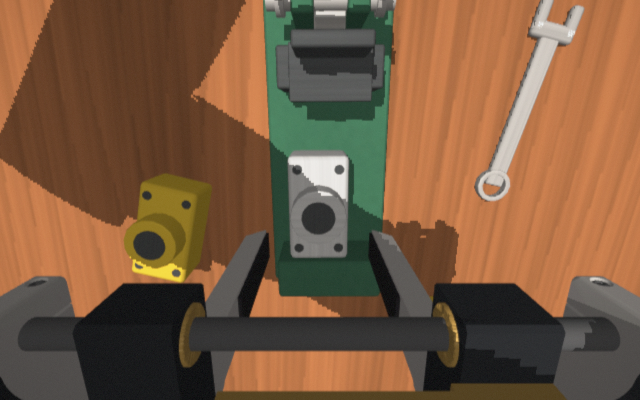

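The wrist view shows the casting's boss at (319,218) against the tool axis at (316,220), so it is centred to about 1 mm. The jaw is well back at (330,70). I'll descend and grip.

```bash
python3 -m jog '[[0,0,0,0,0,0],[0,0,0,0,0,0],[0,0.1,3,0,0,0],[0,0.1,6,0,0,0],[0,0.1,8.5,0,0,0],[0,0.1,10,0,0,0],[0,0.1,10.7,0,0,0],[0,0.1,10.7,0,0,0]]' 100
python3 -m jog '[[0,0,0,0,0,0],[0,0,0,0,0,0],[0,0,0,0,0,0],[0,0,0,0,0,0],[0,0,0,0,0,0],[0,0,0,0,0,0],[0,0,0,0,0,0],[0,0,0,0,0,0]]' 0 40
```

```text
time_s: 7.3
ee_pos: [0.5617, -0.2993, 0.2214]
eef_rot: [-3.141, -0.0, 1.617]
force: [-0.1, -0.7, 1.5]
grip_width: 0.0938
grip_force: 0.0
time_s: 8.1
ee_pos: [0.5615, -0.2993, 0.2217]
eef_rot: [-3.141, -0.0, 1.617]
force: [-2.1, 0.0, 1.8]
grip_width: 0.0497
grip_force: 40.0
```

The grip reads 49.7 mm at 40 N, so the casting is held. Now lift and carry it.

```bash
python3 -m jog '[[0,0,-1,0,0,0],[0,0,-2.5,0,0,0],[0,0,-5,0,0,0],[0,0,-8,0,0,0],[0,0,-11,0,0,0],[0,0,-14,0,0,0],[0,0,-14,0,0,0],[0,0,-14,0,0,0]]'
python3 -m jog '[[2,-0.1,0,0,0,0],[5,-0.3,0,0,0,-0.02],[9,-0.6,0,0,0,-0.04],[13,-0.9,0,0,0,-0.06],[17,-1.2,0,0,0,-0.08],[21,-1.5,0,0,0,-0.1],[25,-1.8,0,0,0,-0.12],[29,-2.1,0,0,0,-0.14]]'
python3 - <<'E'
from h import *
import cv2
c=ctrl.camera("top"); cv2.imwrite("pics/t2.png",c["img"])
E
```

```text
time_s: 8.9
ee_pos: [0.5614, -0.2992, 0.3614]
eef_rot: [3.141, 0.0, 1.617]
force: [-0.5, 0.6, -5.2]
grip_width: 0.0499
grip_force: 40.0
time_s: 9.7
ee_pos: [0.5266, -0.0091, 0.3597]
eef_rot: [-3.139, -0.001, 1.757]
force: [0.8, -0.1, -4.6]
grip_width: 0.0497
grip_force: 40.0
```

View pics/t2.png

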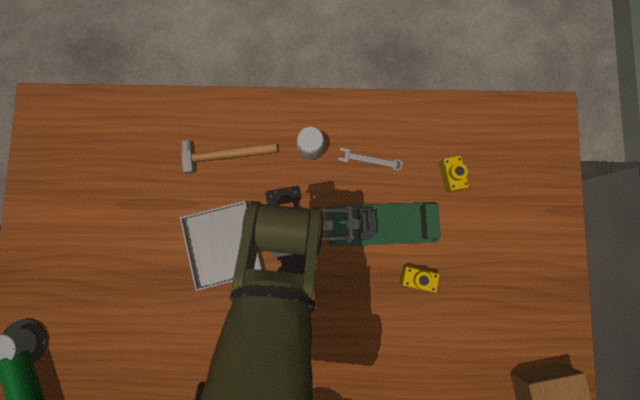

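The top view shows the clamp empty with the jaw back, the casting in the gripper and the bystanders untouched. On to the tray.

```bash
python3 -m jog '[[4,0.3,0,0,0,-0.02],[8,0.6,0,0,0,-0.04],[12,0.9,0,0,0,-0.06],[16,1.2,0,0,0,-0.08],[18.5,1.4,0,0,0,-0.08],[19.9,1.5,0,0,0,-0.08],[19.9,1.5,0,0,0,-0.08],[19.9,1.5,0,0,0,-0.08]]'
python3 -m jog '[[0,0,3,0,0,0],[0,0,6,0,0,0],[0,0,9,0,0,0],[0,0,11.5,0,0,0],[0,0,12.8,0,0,0],[0,0,13.6,0,0,0],[0,0,14,0,0,0],[0,0,14,0,0,0]]'
```

```text
time_s: 10.55
ee_pos: [0.5053, 0.1871, 0.3608]
eef_rot: [-3.14, 0.0, 1.837]
force: [0.4, -0.2, -4.4]
grip_width: 0.0494
grip_force: 40.0
time_s: 11.35
ee_pos: [0.5054, 0.1876, 0.222]
eef_rot: [3.141, -0.0, 1.837]
force: [-0.5, -0.6, -4.1]
grip_width: 0.0492
grip_force: 40.0
```

```bash
python3 -m jog '[[0,0,0.15,0,0,0],[0,0,0.3,0,0,0],[0,0,0.45,0,0,0],[0,0,0.55,0,0,0],[0,0,0.62,0,0,0],[0,0,0.62,0,0,0]]'
python3 -m jog '[[0,0,0.05,0,0,0],[0,0,0.1,0,0,0],[0,0,0.1,0,0,0]]'
```

```text
time_s: 11.95
ee_pos: [0.5052, 0.1878, 0.2154]
eef_rot: [-3.142, -0.0, 1.837]
force: [-0.0, 0.6, -4.8]
grip_width: 0.0503
grip_force: 40.0
time_s: 12.25
ee_pos: [0.5053, 0.1878, 0.2147]
eef_rot: [3.141, 0.0, 1.837]
force: [-1.7, -0.4, -0.0]
grip_width: 0.0498
grip_force: 40.0
```

The weight has come off the tool, so the casting is resting on the floor. I'll release, rise and look.

```bash
python3 -m jog '[[0,0,0,0,0,0],[0,0,0,0,0,0],[0,0,0,0,0,0],[0,0,0,0,0,0],[0,0,0,0,0,0],[0,0,0,0,0,0],[0,0,0,0,0,0],[0,0,0,0,0,0]]' 100
python3 -m jog '[[0,0,-2,0,0,0],[0,0,-5,0,0,0],[0,0,-9,0,0,0],[0,0,-13,0,0,0],[0,0,-17,0,0,0],[-3,0,-20,0,0,0],[-6,0,-20,0,0,0],[-6,0,-20,0,0,0]]'
python3 - <<'E'
from h import *
import cv2
c=ctrl.camera("scene"); cv2.imwrite("pics/s3.png",c["img"])
E
```

```text
time_s: 13.05
ee_pos: [0.5052, 0.1878, 0.2145]
eef_rot: [3.142, 0.0, 1.837]
force: [-0.1, -0.2, -0.1]
grip_width: 0.0942
grip_force: 0.0
time_s: 13.85
ee_pos: [0.5214, 0.1276, 0.4152]
eef_rot: [3.14, 0.001, 1.834]
force: [-0.2, 0.4, 0.0]
grip_width: 0.094
grip_force: 0.0
```

View pics/s3.png

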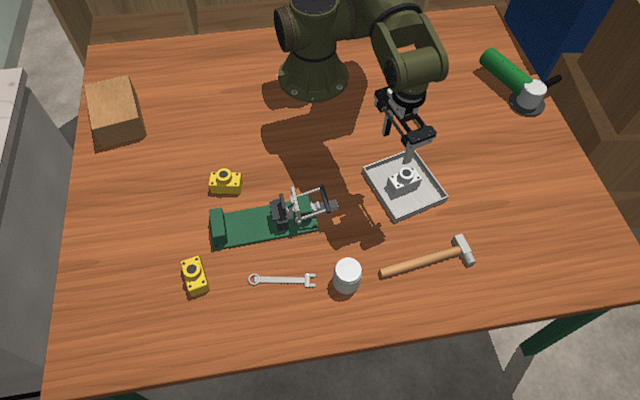

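The casting stands upright in the tray at (404,180). The jaw is back at (280,212), the handle is over at (325,200), and the bystanders are where they started. Handing in.

```bash
python3 -c "
from station import ctrl
print(ctrl.hand_in())"
```

```text
the job is handed in; nothing more can be done
None
```

The job is handed in: the casting stands upright in the tray, the pawl is thrown over, the bar is fully back and the hammer, tin and wrench look undisturbed; the hand-in call returned no verdict.

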